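# Lock the bottle-filling turntable

### The job

Lock the bottle-filling turntable so that it can be loaded: push its finger peg round until the slot in the plate's rim faces the locking bar, then push the bar by its tab fully home into the slot. Push gently with the fingertips and grip nothing; leave the bottles and everything else standing where they are.

Things in the scene. Friction and masses are not known exactly. Their poses are not given: they have to be found in the camera images.
- stand: low white bench stand of the bottle-filling turntable, fixed to the table. Its dark steel deck is 45 mm above the table, 250 mm (its x) by 390 mm (its y, from -130 to +260). Origin on the table, under the axis of the round plate; z up; its y axis points from that axis along the locking bar to the bar's tab. The bar's guide block stands from y = 135 to 180 mm, top 77 mm above the table.
- turntable (a joint): angle of the round plate, rad, counter-clockwise seen from above; it turns endlessly and stays where left (about 1.5 N at the peg moves it). 0 or any whole turn = slot in line with the bar. Steel plate 220 mm across, top 66 mm above the table; on it six white bottle nests (39 mm across, 8 mm high, centres 70 mm from the axis) and in the middle a dark hub, 56 mm across, 26 mm high.
- peg (a point): middle of the black finger peg that stands on the plate, opposite the slot, 88 mm from the plate's axis: 14 mm across, 40 mm tall, from 66 to 106 mm above the table; this point is 91 mm above the table.
- slot_mouth (a point): mouth of the one slot in the plate, at the rim, 110 mm from the axis, at the plate's top. The slot is 17 mm wide, flared to 28 mm at the mouth, and cut right through the plate's 10 mm.
- slot_end (a point): bottom of the slot, 80 mm from the plate's axis, at the plate's top.
- lockbar (a joint): travel of the locking bar toward the plate, m: 0 = drawn out, nose 12 mm clear of the rim; 0.038 = fully home, tab against the guide block, nose near the slot's bottom. Friction about 2.5 N; stays where left. Flat steel bar 14 mm wide, 10 mm thick, level with the plate; the tapered nose centres itself in the slot from up to 8 mm off and is stopped by the rim elsewhere.
- bar_nose (a point): tip of the bar's nose, 6 mm wide there, at the bar's top, 66 mm above the table.
- bar_tab (a point): centre of the outer face (the one to push) of the upturned tab at the bar's outer end; 224 mm from the plate's axis when drawn out, 77 mm above the table. The tab is 34 mm wide, 6 mm thick and stands from 52 to 102 mm above the table. Axes as the stand's: push toward -y.
- dropper_a: amber glass dropper bottle with white cap, 33 mm across, 74 mm tall, standing on the deck on the far side (stand's +x side) of the locking bar; origin at the centre of its underside. Bystander.
- dropper_b: the same kind of dropper bottle, on the deck on the near side (stand's -x side) of the locking bar; origin at the centre of its underside. Bystander.
- ointment_jar: white plastic ointment jar, 60 mm across, 58 mm tall, standing on the table just beyond the stand; origin at the centre of its underside. Bystander.
- carton: small medicine carton, 45 x 60 x 105 mm, standing on the table just beyond the stand; origin at the centre of its underside. Bystander.
- pen_cup: steel cup of pens, 76 mm across, 95 mm tall with pens to 140 mm, on the table; origin at the centre of its underside. Bystander.
- sanitiser: clear pump bottle, 60 mm across, 165 mm tall, on the table; origin at the centre of its underside. Bystander.
- clip_jar: glass storage jar with wire clips, 90 mm across, 131 mm tall, on the table; origin at the centre of its underside. Bystander.

How it is judged:
At the end, for the whole second after the job is handed in: The locking bar is within 3 mm of fully home (joint above 0.035 of 0.038 m), with its nose in the slot of the plate (nose within 12 mm of the slot's bottom) (value of joint lockbar above 0.035 m and horizontal distance between bar_nose and slot_end below 0.012 m); the robot touches nothing.
It fails at once if a bystander is lifted, carried, pushed more than 20 mm or tipped over (distance of any of dropper_a, dropper_b, ointment_jar, carton, pen_cup, sanitiser, clip_jar from where it was at the start of the episode above 0.02 m or angle between any of dropper_a, dropper_b, ointment_jar, carton, pen_cup, sanitiser, clip_jar's own z axis and vertical above 0.35 rad).
It fails at once if the peg or the tab is gripped: it is between the fingers, and they press on it ((horizontal distance between the grasp point and peg below 0.006 m and height (world z) of the grasp point below 0.118 m and contact force between the fingers and turntable above 3 N) or (y of the grasp point in the frame of bar_tab between -0.009 and 0.003 m and x of the grasp point in the frame of bar_tab between -0.02 and 0.02 m and height (world z) of the grasp point below 0.112 m and contact force between the fingers and lockbar above 3 N)).
It fails at once if the plate or the bar is forced: the fingers press on it with more than 60 N (contact force between the fingers and turntable above 60 N or contact force between the fingers and lockbar above 60 N).
It fails at once if the bar is driven past the rim where there is no slot (value of joint lockbar above 0.02 m and horizontal distance between bar_nose and slot_end above 0.04 m).
It also fails if it takes over 64 s, if anything falls off the work surface, if the arm or the gripper's body presses on something with over 40 N, if the wrist force passes 120 N, or if a joint passes its speed limit or range.

### The arm

A 6-joint arm with a two-finger parallel gripper is mounted at the origin on the work surface. World frame = base frame: x ahead of the robot, y to its left, z up, the work surface at z = 0. Lengths are in m, angles in rad, forces in N, time in s.
With the tool pointing down it reaches from about 0.25 to 0.725 m from the base axis. Payload 9.7 kg.
Tool frame: the origin (TCP) lies on the centre line of the jaws, within the pads' length; the fingertips stand 22 mm ahead of it and the grasp point (between the pads) lies 3 mm ahead of it; z points along the fingers, y is the line along which they close (so a half turn about z gives the same grasp; the last joint's range is limited). The gripper opens to 85 mm and grips with 20 to 120 N. Pads are 22 mm wide; open, the fingers measure 114 mm over their backs; the gripper's body (76 mm by 85 mm) begins 54 mm behind the grasp point. The pads swing forward as they close: fully open they stand 13 mm farther back than shut.
Start: joints at [-1.19, 0.087, 0.176, 1.66, 0, 1.571], TCP at [0.204, -0.511, 0.253] pointing down, gripper open.
Joint ranges: [-3.13, 3.13], [-0.85, 1.81], [-1.15, 1.24], [-2.2, 2.28], [-1.44, 1.52], [-3.14, 3.14]. Speed limits (rad/s): [2.22, 2.22, 2.57, 3.14, 3.14, 3.14].

### API

Orientations are given as [roll, pitch, yaw] about the fixed x, y, z axes, in that order (R = Rz(yaw) Ry(pitch) Rx(roll)).
In Python, from plant import status, grab_frame, camera_params, job gives the robot as it stands.
- The arm moves only by the tool jog_arm, never from a script. Its arguments are lists of equal length, an entry for each row: "xyz": the shift along the tool's x, y, z in m, a list of three; "spin": the turn about the tool's z in degrees. A call has 1 to 5 rows; each row shifts and turns the commanded pose from where the row before left it, along the tool's axes as they then stand; what a row does not reach is not made up. A row lasts 1/10 s, in which the tool goes at most 50 mm and 8.59 degrees, less where a joint would pass 70% of its speed; a pose out of reach is approached as far as the arm can. A call is refused whole if a number of a shift passes 0.05 or a number of a turn 8.59, either way. A call with a gripper value outside its range is refused whole. "claw" is the closure, from -1 (fully open) to 1 (shut), so that 0 is half open, set as the call begins (left out, the last holds). The fingers move at their own pace and stop on an object; "grip_force" is the grip in N (left out, the last holds). Time passes only in rows, so rows that do not move let the fingers close. It gives the time, the measured TCP pose, the force, the opening and the grip force at its end, in the units of the state.
- status.read_state(): the state, without advancing time (a new reading comes with each control period).
- grab_frame(name): name is "scene" or "top"; returns the picture (480x640x3 uint8, red, green, blue); there is no depth.
- camera_params(name): a dict with "fx", "fy", "cx", "cy" (pixels), "eye" and "attitude" of the camera in the world. Camera axes: x right, y up, looking along -z (the intrinsics and any distortion apply to the point x, -y, -z); pixel columns grow to the right and rows downward; lengths in m; the calibration is good to about 2 mm. A picture is of the moment at which its call begins. camera_params takes no time and is no camera call.
- job.sign_off(): hands the job in; it is judged then, once.
The state is a dict: "t": time; "joints": joint angles; "qd": joint speeds; "joint_torque": joint torques, N m; "eef_pos": TCP position; "eef_rot": TCP orientation; "contact_force": force on the tool from outside, world axes, zero at the start; "wrist_torque": the same for the moment, N m; "opening": finger opening in m; "grasp_force": force on a finger pad.
Only numpy, scipy, OpenCV 4.12 (cv2) and the standard library are available. Lean on these libraries where they do the work, as an engineer would, in place of code of your own. Each camera call takes 0.05 s, during which the arm holds its last target. There are 200 camera calls.

## Working session

There is one attempt and no reset: what is moved stays moved. The work goes in short steps, Python scripts to look and compute and a tool call to move; the robot and the scene stay as the last step left them, time stands still between calls to the robot, and variables do not carry over. Pictures are saved under pics/ and viewed, at most 10 in all, crops included, and the job is handed in when it is done.

Besides the shell and the picture viewer there is one more tool, called after "Request:" as name([rows], argument=value, ...), one row to a line, values as JSON. jog_arm: Moves the arm, as the interface text tells. Its arguments: {"type":"object","properties":{"xyz":{"type":"array","items":{"type":"array","items":{"type":"number"}}},"spin":{"type":"array","items":{"type":"number"}},"claw":{"type":"number"},"grip_force":{"type":"number"}},"required":["xyz","spin"]}

```bash
ls; mkdir -p pics; python3 - <<'E'
from plant import status, grab_frame, camera_params
import cv2
for n in("scene","top"):
    cv2.imwrite(f"pics/{n}0.png",grab_frame(n)[:,:,::-1]); print(n,camera_params(n))
print(status.read_state())
E
```

```text
pics
scene {'fx': 556.8320187725827, 'fy': 556.8320187725827, 'cx': 316.23574047904884, 'cy': 237.97089273886968, 'eye': array([ 1.47469343, -0.30863994,  0.7791864 ]), 'attitude': array([0.93782347, 0.02119864, 1.21553292])}
top {'fx': 481.7357132235058, 'fy': 481.7357132235058, 'cx': 320.7453407826338, 'cy': 245.02847825564965, 'eye': array([0.50920105, 0.00909478, 1.11230614]), 'attitude': array([ 0.05541929, -0.02149962, -1.53963413])}
{'t': 0.1, 'joints': array([-1.18999418e+00,  8.74106398e-02,  1.75225383e-01,  1.65982386e+00,
       -2.61357253e-05,  1.57080358e+00]), 'qd': array([ 0.00164683,  0.00036676,  0.0016456 ,  0.00219915,  0.00094609,
       -0.00012558]), 'joint_torque': array([-1.07385145e-03, -5.21561944e+01,  4.65652764e+01,  1.60511525e-02,
       -9.18207343e-05, -5.53731695e-06]), 'eef_pos': array([ 0.20434091, -0.51043292,  0.25265707]), 'eef_rot': array([-3.14037987e+00,  2.61445017e-05,  3.80794930e-01]), 'contact_force': array([0.2138144 , 0.6025165 , 0.52121071]), 'wrist_torque': array([-0.00492038,  0.02230028, -0.0117039 ]), 'grasp_force': 0.0, 'opening': 0.08516639212482384}
```

View pics/top0.png

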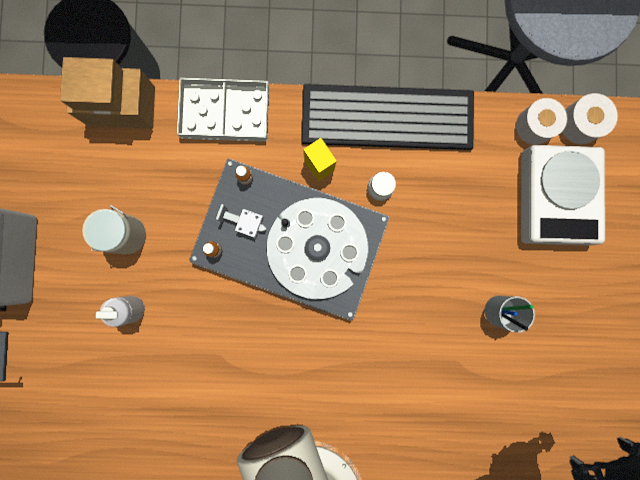

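View pics/scene0.png

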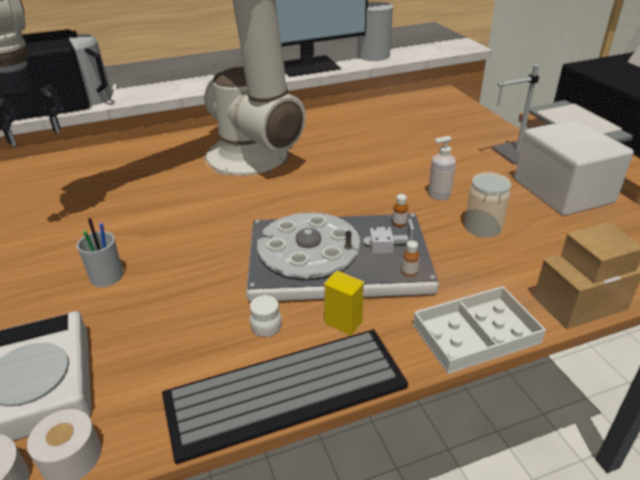

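The top view shows the hub at about (317,247), the peg at (285,223), the slot mouth at about (352,272), and the tab at (220,216). The carton at (320,157) and jar at (382,187) are beyond the deck's far edge. Next I'll zoom in and solve the stand pose from the four deck corners.

```bash
cat > h.py <<'E'
import numpy as np, cv2
from scipy.spatial.transform import Rotation as Ro
from plant import status, grab_frame, camera_params
def ray(n,u,v):
    c=camera_params(n); R=Ro.from_euler('xyz',c['attitude']).as_matrix()
    return np.array(c['eye']), R@np.array([(u-c['cx'])/c['fx'],-(v-c['cy'])/c['fy'],-1])
def p2w(u,v,z,n='top'):
    e,d=ray(n,u,v); return e+d*(z-e[2])/d[2]
def w2p(p,n='top'):
    c=camera_params(n); R=Ro.from_euler('xyz',c['attitude']).as_matrix()
    q=R.T@(np.array(p)-c['eye']); return np.array([c['cx']-c['fx']*q[0]/q[2],c['cy']+c['fy']*q[1]/q[2]])
def crop(n,x,y,w,h,k,f):
    im=grab_frame(n)[y:y+h,x:x+w,::-1]
    cv2.imwrite(f,cv2.resize(im,None,fx=k,fy=k,interpolation=cv2.INTER_CUBIC))
E
python3 - <<'E'
from h import *
cs=[p2w(*c,.045) for c in [(230,160),(387,217),(351,321),(192,262)]]
print(np.round(cs,4)); print([np.linalg.norm(cs[i]-cs[i-1]) for i in range(4)])
print('hub',p2w(317.5,246.5,.092),'peg',p2w(285,223,.106),'tab',p2w(220,216,.102))
print('slotm',p2w(356,272,.066))
for k,c in dict(carton=(320,156,.105),jar=(382,184,.058),da=(243,173,.119),db=(211,248,.119)).items(): print(k,p2w(*c))
crop('top',180,145,220,190,3.6,'pics/c1.png')
E
```

```text
[[ 0.7526  0.1964  0.045 ]
 [ 0.6366 -0.158   0.045 ]
 [ 0.4037 -0.0839  0.045 ]
 [ 0.5225  0.2703  0.045 ]]
[np.float64(0.24161695930161145), np.float64(0.3729024828539992), np.float64(0.24435547023372287), np.float64(0.37356455451927023)]
hub [ 0.56312563 -0.004286    0.092     ] peg [0.6094533  0.06549597 0.106     ] tab [0.62005103 0.20238029 0.102     ]
slotm [ 0.51175404 -0.0899798   0.066     ]
carton [ 0.75430286 -0.00335688  0.105     ]
jar [ 0.70803186 -0.14310715  0.058     ]
da [0.70939417 0.15544842 0.119     ]
db [0.55154841 0.21471137 0.119     ]
```

View pics/c1.png

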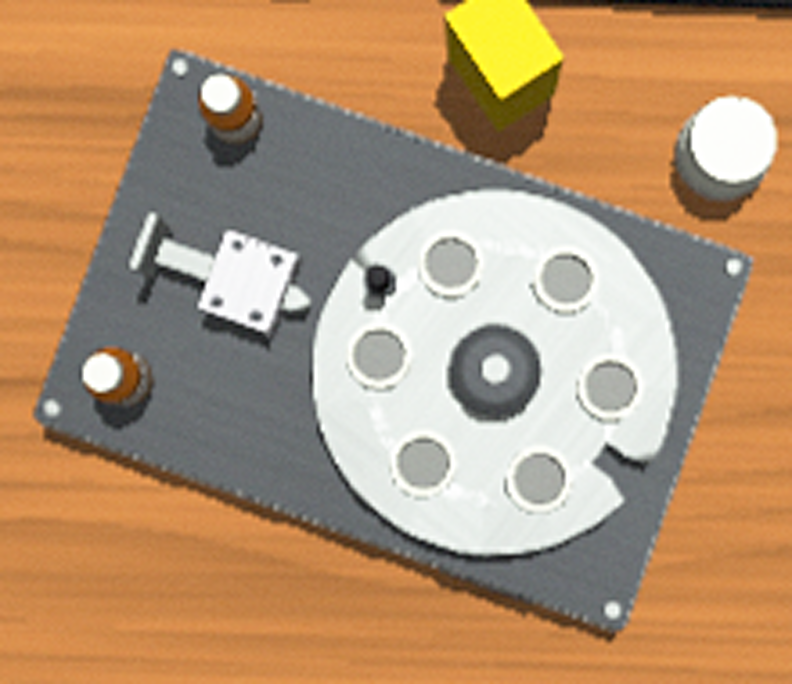

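```bash
cat > fit.py <<'E'
from h import *
from scipy.optimize import least_squares
pix=lambda x,y:np.array([(x+.5)/3.6-.5+180,(y+.5)/3.6-.5+145])
F=[((0,0,.092),(495,368)),((0,221,.102),(150,239)),((0,157.5,.077),(250,280)),((0,122,.066),(311,301))]
C=[((125,260,.045),(170,50)),((125,-130,.045),(752,258)),((-125,-130,.045),(617,632)),((-125,260,.045),(36,424))]
N=[(450,265),(566,278),(610,387),(539,479),(423,464),(379,356)]
def proj(p,k):
    c=camera_params('top'); q=w2p(p); d=(q-[c['cx'],c['cy']])/c['fx']
    return q+d*(d@d)*k*c['fx']
def st(s,l):
    a=s[2];x,y,z=l;x/=1000;y/=1000
    return np.array([s[0]+x*np.cos(a)-y*np.sin(a),s[1]+x*np.sin(a)+y*np.cos(a),z])
def res(s,k=None):
    k=s[4] if k is None else k
    r=[proj(st(s,l),k)-pix(*p) for l,p in F+C]
    pol=lambda R,t,z:(-R*np.sin(t),R*np.cos(t),z)   # angle from +y
    r.append(proj(st(s,pol(88,s[3]+np.pi,.106)),k)-pix(379,277))
    for i,p in enumerate(N): r.append(proj(st(s,pol(70,s[3]+np.pi-np.pi/6-i*np.pi/3,.074)),k)-pix(*p))
    return np.ravel(r)
if __name__=='__main__':
    for k in (None,0.):
        f=least_squares(res,[.563,-.004,-.28,np.pi-.3,0],kwargs=dict(k=k),loss='soft_l1')
        print(k,f.x,f.cost);print(np.round(res(f.x,k).reshape(-1,2),1).tolist())
E
python3 fit.py
```

```text
None [ 0.56153204 -0.00352638 -0.31562822  2.83240285 -0.3276368 ] 6.632196743923231
[[-0.0, 0.4], [-1.4, 0.7], [-0.3, 0.4], [-1.6, 0.6], [1.8, -0.3], [1.5, -0.5], [1.7, 0.7], [0.3, -1.4], [-0.9, -0.2], [0.1, -0.4], [-0.2, 0.3], [0.0, -0.2], [0.0, -0.0], [0.0, -0.2], [-0.0, -0.2]]Traceback (most recent call last):
  File "fit.py", line 22, in <module>
    f=least_squares(res,[.563,-.004,-.28,np.pi-.3,0],kwargs=dict(k=k),loss='soft_l1')
    return func(*args, **kwargs)
    result = trf(vector_fun.fun, vector_fun.jac, x0, f0, J0, lb, ub, ftol, xtol,
                 gtol, max_nfev, x_scale, loss_function, tr_solver,
                 tr_options.copy(), verbose, callback=callback_wrapped)
    return trf_no_bounds(
        fun, jac, x0, f0, J0, ftol, xtol, gtol, max_nfev, x_scale,
        loss_function, tr_solver, tr_options, verbose, callback=callback)
    J = jac(x)
    self._update_jac()
    ~~~~~~~~~~~~~~~~^^
    self.J = self.jac_wrapped(xp_copy(self.x), f0=self.f)
             ~~~~~~~~~~~~~~~~^^^^^^^^^^^^^^^^^^^^^^^^^^^^
    J, dct = approx_derivative(
             ~~~~~~~~~~~~~~~~~
[... 510 characters left out ...]
^^^^
    f = np.atleast_1d(self.fun(x, *self.args, **self.kwargs))
                      ~~~~~~~~^^^^^^^^^^^^^^^^^^^^^^^^^^^^^^
    return np.atleast_1d(self.fun(x))
                         ~~~~~~~~^^^
    return self.f(x, *self.args, **self.kwargs)
           ~~~~~~^^^^^^^^^^^^^^^^^^^^^^^^^^^^^^
  File "fit.py", line 15, in res
    r=[proj(st(s,l),k)-pix(*p) for l,p in F+C]
       ~~~~^^^^^^^^^^^
  File "fit.py", line 8, in proj
    c=camera_params('top'); q=w2p(p); d=(q-[c['cx'],c['cy']])/c['fx']
                              ~~~^^^
  File "h.py", line 10, in w2p
    c=camera_params(n); R=Ro.from_euler('xyz',c['attitude']).as_matrix()
ValueError: time passes only in moves, steps and waits
```

The fit puts the plate axis at (0.5615, -0.0035), the stand yaw at -0.316 and the plate at +162.3°. The peg is at about (0.613, 0.068). I'll sweep the peg clockwise 162° with half-open fingers on either side of it, not gripping.

Request:
jog_arm([
  [0.037,-0.024,0],
  [0.037,-0.024,0],
  [0.037,-0.024,0],
  [0.037,-0.024,0],
  [0.037,-0.024,0],
], spin=[0,0,0,0,0], claw=0, grip_force=20)

```text
t: 0.65
eef_pos: [0.3321, -0.3289, 0.2531]
eef_rot: [-3.142, -0.0, 0.38]
contact_force: [0.4, -0.9, 1.0]
opening: 0.0427
grasp_force: 0.0
```

Request:
jog_arm([
  [0.037,-0.024,0],
  [0.037,-0.024,0],
  [0.037,-0.024,0],
  [0.037,-0.024,0],
  [0.037,-0.024,0],
], spin=[0,0,0,0,0])

```text
t: 1.15
eef_pos: [0.4594, -0.1485, 0.2532]
eef_rot: [3.142, -0.0, 0.381]
contact_force: [0.8, -1.5, -0.1]
opening: 0.043
grasp_force: 0.0
```

Request:
jog_arm([
  [0.037,-0.024,0],
  [0.037,-0.024,0],
  [0.037,-0.024,0],
  [0.037,-0.024,0],
  [0,0,0],
], spin=[0,0,0,0,0])

```text
t: 1.65
eef_pos: [0.5622, -0.0024, 0.2517]
eef_rot: [-3.14, 0.001, 0.385]
contact_force: [-0.2, 0.2, -0.2]
opening: 0.0424
grasp_force: 0.0
```

```bash
python3 -c "
from plant import status; s=status.read_state(); print(s['joints'],s['eef_pos'],s['eef_rot'],s['opening'],s['contact_force'])"
```

```text
[-4.56962027e-03  1.17533095e-01  2.05998504e-01  1.66076010e+00
  8.11757140e-04  2.75202565e+00] [ 0.56222866 -0.0023557   0.25169709] [-3.14027266e+00  1.07780315e-03  3.84997487e-01] 0.04242925121474345 [-0.24714966  0.23435871 -0.21157576]
```

Request:
jog_arm([
  [0,0,0],
  [0,0,0],
  [0,0,0],
  [0,0,0],
  [0.044,0,0],
], spin=[-8,-8,-8,-8,0])

```text
t: 2.15
eef_pos: [0.5851, 0.0266, 0.2544]
eef_rot: [3.141, 0.001, 0.942]
contact_force: [0.9, -0.3, 1.4]
opening: 0.0423
grasp_force: 0.0
```

Request:
jog_arm([
  [0.044,0,0],
  [0,0,0.04],
  [0,0,0.04],
  [0,0,0.035],
  [0,0,0],
], spin=[0,0,0,0,0])

```text
t: 2.65
eef_pos: [0.6097, 0.0642, 0.1327]
eef_rot: [-3.135, 0.006, 0.939]
contact_force: [-1.4, 0.8, 0.2]
opening: 0.0427
grasp_force: 0.0
```

```bash
python3 -c "
from h import *
s=status.read_state(); print(s['joints'][5],s['eef_pos'],s['eef_rot'],s['opening'],s['contact_force'])
crop('scene',230,160,220,150,3.6,'pics/c2.png')"
```

```text
2.3074558955217044 [0.60966139 0.06421725 0.13274506] [-3.13503728  0.00611334  0.93915637] 0.042679881574492304 [-1.38927562  0.83934935  0.21754868]
```

View pics/c2.png

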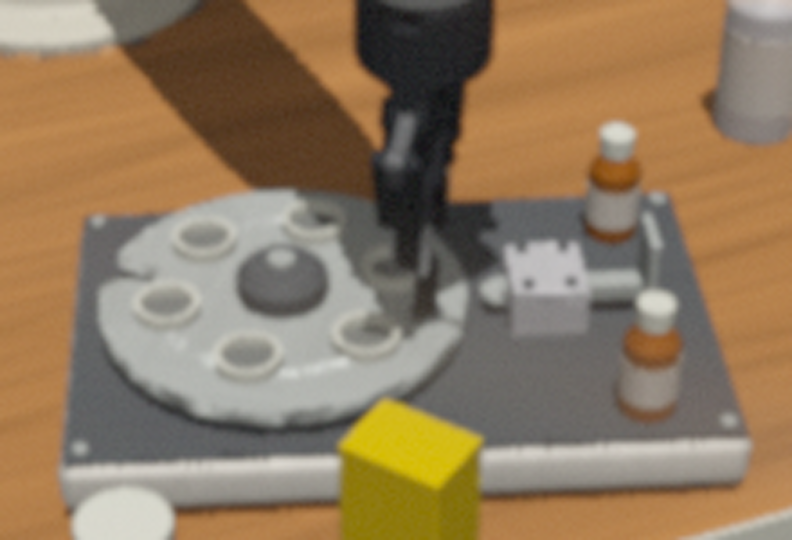

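```bash
python3 -c "
from h import *
p=lambda q:(np.round((w2p(q,'scene')-[230,160])*3.6))
t=np.array([.6097,.0642,.1327]);y=np.array([.808,-.589,0])
for n,q in dict(pegtop=(.613,.068,.106),pegbase=(.613,.068,.066)).items(): print(n,p(q))
for s in(.021,.035,-.021,-.035):
  for dz in (.022,.015): print(s,dz,p(t+s*y-[0,0,dz]))
"
```

```text
pegtop [428. 257.]
pegbase [427. 312.]
0.021 0.022 [411. 269.]
0.021 0.015 [411. 259.]
0.035 0.022 [405. 284.]
0.035 0.015 [406. 274.]
-0.021 0.022 [428. 228.]
-0.021 0.015 [428. 219.]
-0.035 0.022 [433. 215.]
-0.035 0.015 [433. 205.]
```

The picture agrees with the projections: the near fingertip is at about (408,268) in the crop, and the peg is just right of it, between the fingers. Next I descend and start the counter-clockwise sweep.

Request:
jog_arm([
  [0.004,0,0.01],
  [0,0,0.01],
  [0,0,0.01],
  [0,0,0],
  [0,0,0],
], spin=[0,0,0,0,0])

```text
t: 3.2
eef_pos: [0.6147, 0.0681, 0.1084]
eef_rot: [-3.142, 0.0, 0.939]
contact_force: [-0.1, -0.0, 0.5]
opening: 0.0428
grasp_force: 0.0
```

Request:
jog_arm([
  [0,-0.0031,0],
  [0,-0.0031,0],
  [0,-0.0031,0],
  [0,-0.0031,0],
  [0,-0.0031,0],
], spin=[-2,-2,-2,-2,-2])

```text
t: 3.7
eef_pos: [0.6018, 0.0764, 0.1091]
eef_rot: [3.141, -0.001, 1.115]
contact_force: [-0.1, 0.5, -0.2]
opening: 0.0426
grasp_force: 0.0
```

Request:
jog_arm([
  [-0.0001,-0.0046,0],
  [-0.0001,-0.0046,0],
  [-0.0001,-0.0046,0],
  [-0.0001,-0.0046,0],
  [-0.0001,-0.0046,0],
], spin=[-3,-3,-3,-3,-3])

```text
t: 4.2
eef_pos: [0.5804, 0.0838, 0.1091]
eef_rot: [3.14, -0.0, 1.378]
contact_force: [2.5, -0.9, -0.3]
opening: 0.0427
grasp_force: 0.8
```

```bash
python3 -c "
from h import *
s=status.read_state(); print(s['joints'][5],s['eef_pos'],s['eef_rot'],s['opening'],s['contact_force'])
d=s['eef_pos'][:2]-[.5615,-.0035];print(np.hypot(*d),np.degrees(np.arctan2(d[1],d[0])))"
```

```text
1.9073764155251416 [0.58038311 0.08379304 0.10913278] [ 3.13986548e+00 -3.31344864e-04  1.37771648e+00] 0.042659738719134185 [ 2.52287506 -0.94995149 -0.26747596]
0.08931207079946599 77.79392425595434
```

Request:
jog_arm([
  [-0.0003,-0.0077,0],
  [-0.0003,-0.0077,0],
  [-0.0003,-0.0077,0],
  [-0.0003,-0.0077,0],
  [-0.0003,-0.0077,0],
], spin=[-5,-5,-5,-5,-5])

```text
t: 4.7
eef_pos: [0.542, 0.0834, 0.1091]
eef_rot: [3.14, -0.0, 1.816]
contact_force: [1.2, 1.9, -0.4]
opening: 0.0428
grasp_force: 1.1
```

Request:
jog_arm([
  [-0.0003,-0.0077,0],
  [-0.0003,-0.0077,0],
  [-0.0003,-0.0077,0],
  [-0.0003,-0.0077,0],
  [-0.0003,-0.0077,0],
], spin=[-5,-5,-5,-5,-5])

```text
t: 5.2
eef_pos: [0.5076, 0.0667, 0.1092]
eef_rot: [3.139, 0.0, 2.252]
contact_force: [0.9, 2.7, -0.1]
opening: 0.0427
grasp_force: 1.2
```

```bash
cat > st.py <<'E'
from h import *
s=status.read_state(); print(s['joints'][5],s['eef_pos'],np.degrees(s['eef_rot'][2]),s['opening'],s['contact_force'])
d=s['eef_pos'][:2]-[.5615,-.0035];print(np.hypot(*d),np.degrees(np.arctan2(d[1],d[0]))%360)
E
python3 st.py
```

```text
1.0193474738687722 [0.50762079 0.06668653 0.10923122] 129.05162665046504 0.042724781539271554 [ 0.87776514  2.67578011 -0.13463536]
0.08848230362110068 127.5119177640028
```

Tracking is good: the radius is 88.5 mm with light force. I'll continue.

Request:
jog_arm([
  [-0.0003,-0.0077,0],
  [-0.0003,-0.0077,0],
  [-0.0003,-0.0077,0],
  [-0.0003,-0.0077,0],
  [-0.0003,-0.0077,0],
], spin=[-5,-5,-5,-5,-5])

```text
t: 5.7
eef_pos: [0.4834, 0.0368, 0.1092]
eef_rot: [3.14, 0.001, 2.689]
contact_force: [-0.4, 2.7, 1.0]
opening: 0.0427
grasp_force: 1.2
```

Request:
jog_arm([
  [-0.0003,-0.0077,0],
  [-0.0003,-0.0077,0],
  [-0.0003,-0.0077,0],
  [-0.0003,-0.0077,0],
  [-0.0003,-0.0077,0],
], spin=[-5,-5,-5,-5,-5])

```text
t: 6.2
eef_pos: [0.4741, -0.0004, 0.1091]
eef_rot: [3.141, 0.001, 3.125]
contact_force: [-1.4, 1.9, 1.0]
opening: 0.0429
grasp_force: 1.2
```

Request:
jog_arm([
  [-0.0003,-0.0077,0],
  [-0.0003,-0.0077,0],
  [-0.0003,-0.0077,0],
  [-0.0003,-0.0077,0],
  [-0.0003,-0.0077,0],
], spin=[-5,-5,-5,-5,-5])

```text
t: 6.7
eef_pos: [0.4813, -0.0381, 0.109]
eef_rot: [3.141, 0.0, -2.722]
contact_force: [-1.7, 1.9, 0.4]
opening: 0.0429
grasp_force: 1.1
```

Request:
jog_arm([
  [-0.0003,-0.0077,0],
  [-0.0003,-0.0077,0],
  [-0.0003,-0.0077,0],
  [-0.0003,-0.0077,0],
  [-0.0003,-0.0077,0],
], spin=[-5,-5,-5,-5,-5])

```text
t: 7.2
eef_pos: [0.5039, -0.0692, 0.1089]
eef_rot: [3.141, 0.0, -2.286]
contact_force: [-1.3, 1.0, 0.7]
opening: 0.0429
grasp_force: 1.1
```

```bash
python3 st.py; python3 -c "
from h import *
crop('top',180,145,220,190,3.6,'pics/c3.png')"
```

```text
-0.9921367897729492 [ 0.50386955 -0.06917703  0.1089418 ] -130.97676227195092 0.042916326522004174 [-1.33030411  1.00831025  0.72102308]
0.08737700087550428 228.7336119134197
```

View pics/c3.png

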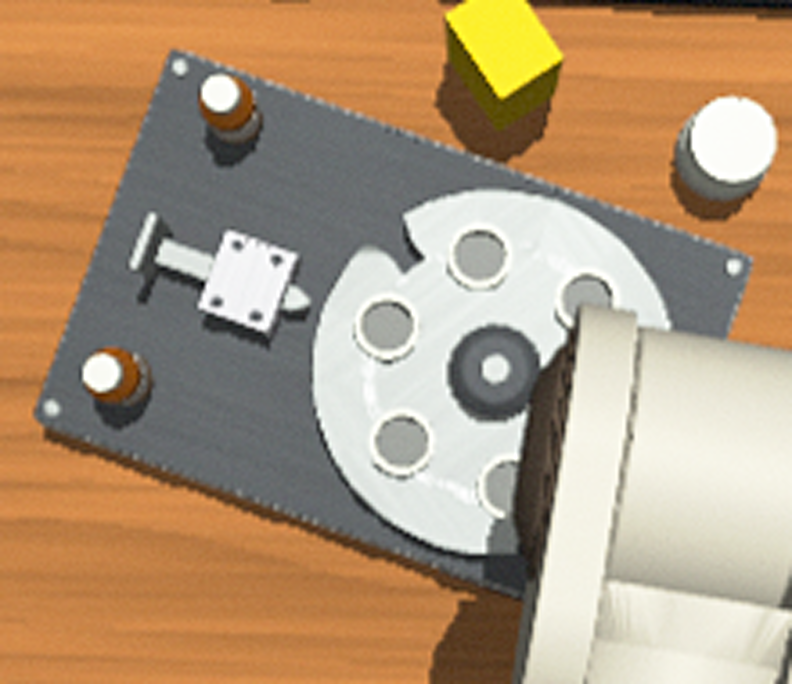

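The slot is at about (395,258) in the crop, some 30° short of the bar. I'll measure the plate angle from the nests at (480,254), (386,325) and (401,442).

```bash
cat > ang.py <<'E'
import sys
from fit import *
import h
_cp=h.camera_params('top'); h.camera_params=lambda n:_cp
import fit; fit.camera_params=lambda n:_cp
S=[.5615,-.0035,-.3156]; K=-.3276
def ang(pts):
    out=[]
    for p in pts:
        r=minimize=least_squares
        g=lambda v:proj(st(S,(v[0],v[1],.074)),K)-pix(*p)
        v=least_squares(g,[10,60],x_scale=10).x
        out.append((round(float(np.degrees(np.arctan2(-v[0],v[1]))),2),round(float(np.hypot(*v)),1)))
    return out
if __name__=='__main__': print(ang(eval(sys.argv[1])))
E
python3 ang.py "[(480,254),(386,325),(401,442)]"
```

```text
[(-63.06, 71.1), (-3.04, 70.8), (57.2, 70.4)]
```

Request:
jog_arm([
  [-0.0003,-0.0077,0],
  [-0.0003,-0.0077,0],
  [-0.0003,-0.0077,0],
  [-0.0003,-0.0077,0],
  [-0.0003,-0.0077,0],
], spin=[-5,-5,-5,-5,-5])

```text
t: 7.75
eef_pos: [0.5375, -0.0875, 0.1089]
eef_rot: [-3.141, 0.0, -1.852]
contact_force: [-0.7, 1.6, 1.0]
opening: 0.0429
grasp_force: 0.9
```

Request:
jog_arm([
  [-0.0001,-0.0038,0],
  [0,-0.0031,0],
  [0,-0.0015,0],
  [0,0,0],
  [0,0,0],
], spin=[-2.5,-2,-1,0,0])

```text
t: 8.25
eef_pos: [0.5456, -0.0895, 0.1086]
eef_rot: [-3.141, -0.0, -1.759]
contact_force: [-0.1, -0.9, -0.6]
opening: 0.0426
grasp_force: 0.0
```

```bash
python3 st.py; python3 -c "
from h import *
crop('top',180,145,220,190,3.6,'pics/c4.png')"
```

```text
-1.5455770884457496 [ 0.54560756 -0.08947072  0.10856139] -100.75553147011016 0.042560174877882356 [-0.06991017 -0.90554401 -0.58479555]
0.08742731167330733 259.52660465857764
```

View pics/c4.png

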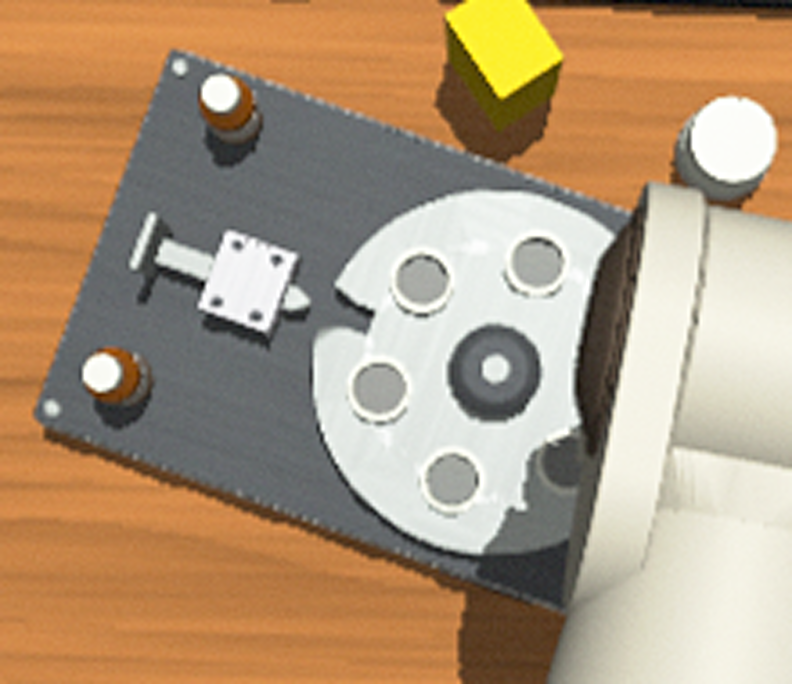

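The slot at about (350,310) now nearly faces the nose at (310,300). The nests are at (422,279), (379,390), (451,481) and (537,265).

```bash
python3 ang.py "[(537,265),(422,279),(379,390),(451,481)]"; python3 ang.py "[(346,312),(303,299)]"
```

```text
[(-91.95, 68.9), (-31.87, 70.5), (29.32, 70.2), (88.36, 70.9)]
[(-1.73, 96.1), (-0.67, 123.3)]
```

The plate is about 1.5° short, or 3 mm at the rim, which is within the nose's self-centring range. I'll lift off, shut the fingers and go behind the tab.

Request:
jog_arm([
  [0,0,-0.02],
  [0,0,-0.03],
  [0,0,-0.03],
  [0,0,-0.03],
  [0,0,0],
], spin=[0,0,0,0,7.3])

```text
t: 8.8
eef_pos: [0.5467, -0.0897, 0.223]
eef_rot: [-3.135, 0.001, -1.886]
contact_force: [0.2, -0.4, -0.0]
opening: 0.0429
grasp_force: 0.0
```

Request:
jog_arm([
  [-0.042,0.0015,0],
  [-0.042,0.0015,0],
  [-0.042,0.0015,0],
  [-0.042,0.0015,0],
  [-0.042,0.0015,0],
], spin=[0,0,0,0,0], claw=1)

```text
t: 9.3
eef_pos: [0.6034, 0.1143, 0.2185]
eef_rot: [-3.141, 0.0, -1.886]
contact_force: [1.1, -0.1, -0.0]
opening: -0.0002
grasp_force: 0.0
```

Request:
jog_arm([
  [-0.042,0.0015,0],
  [-0.042,0.0015,0],
  [-0.042,0.0015,0],
  [0,0,0],
  [0,0,0],
], spin=[0,0,0,0,0])

```text
t: 9.8
eef_pos: [0.6377, 0.2347, 0.2176]
eef_rot: [3.141, -0.001, -1.884]
contact_force: [0.1, -0.2, -0.3]
opening: 0.0002
grasp_force: 0.0
```

```bash
cat > tb.py <<'E'
from h import *
s=status.read_state(); p=s['eef_pos']-[.5615,-.0035,0]
print('stand x,y,z mm',1e3*(p[0]*.9506-p[1]*.3104),1e3*(p[0]*.3104+p[1]*.9506),1e3*p[2],np.degrees(s['eef_rot']),s['opening'],s['contact_force'])
E
python3 tb.py
```

```text
stand x,y,z mm -1.5070728651955938 250.03541146953046 217.58845907490686 [ 1.79959222e+02 -4.65555138e-02 -1.07918872e+02] 0.00021739922606355908 [ 0.12858334 -0.22539279 -0.33993813]
```

Request:
jog_arm([
  [-0.004,0,0.035],
  [0,0,0.035],
  [0,0,0.015],
  [0,0,0],
  [0,0,0],
], spin=[0,0,0,0,0])

```text
t: 10.3
eef_pos: [0.6394, 0.237, 0.135]
eef_rot: [-3.14, 0.001, -1.886]
contact_force: [-0.2, 1.3, 0.1]
opening: -0.0001
grasp_force: 0.0
```

```bash
python3 tb.py; python3 -c "
from h import *
crop('scene',330,140,160,120,5,'pics/c5.png')"
```

```text
stand x,y,z mm -0.5667379204107592 252.82295548433376 135.02953154074498 [-1.79931213e+02  4.88764674e-02 -1.08034382e+02] -0.00011938501584686165 [-0.19610443  1.2839593   0.1470435 ]
```

View pics/c5.png

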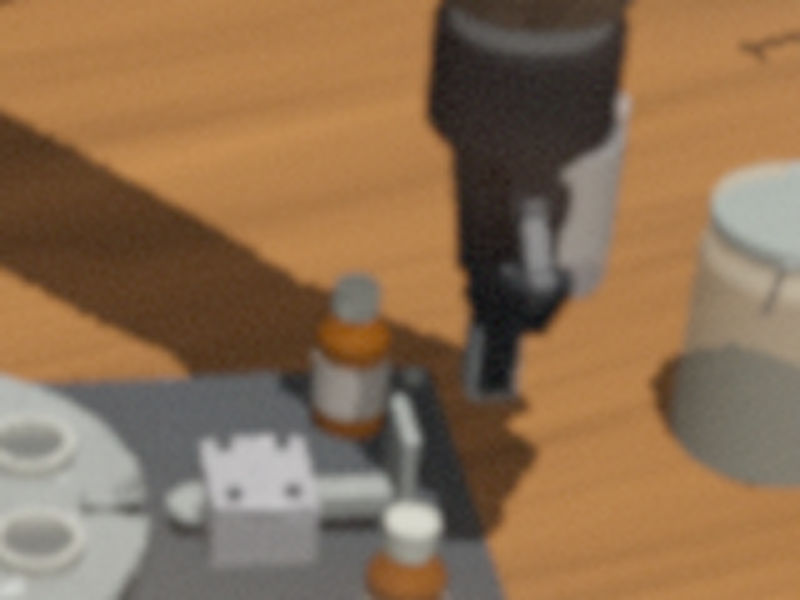

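The closed fingertips at (490,395) are well clear outside the tab at (405,440), and the slot and nose line up. I'll descend and push.

Request:
jog_arm([
  [0,0,0.015],
  [0,0,0.015],
  [0,0,0.013],
  [0,0,0],
  [0.006,0,0],
], spin=[0,0,0,0,0])

```text
t: 10.85
eef_pos: [0.6369, 0.2321, 0.0895]
eef_rot: [3.141, -0.001, -1.884]
contact_force: [-0.6, 0.2, 0.7]
opening: -0.0002
grasp_force: 0.0
```

Request:
jog_arm([
  [0.004,0,0],
  [0.004,0,0],
  [0.004,0,0],
  [0.004,0,0],
  [0.004,0,0],
], spin=[0,0,0,0,0])

```text
t: 11.35
eef_pos: [0.6313, 0.213, 0.0908]
eef_rot: [-3.141, 0.001, -1.884]
contact_force: [0.4, 3.5, 1.8]
opening: -0.0
grasp_force: 1.4
```

```bash
python3 tb.py
```

```text
stand x,y,z mm -0.8630735697071762 227.41662618251206 90.79747570271269 [-1.79960868e+02  7.05601004e-02 -1.07972913e+02] -3.983639890246258e-05 [0.4310551  3.45056307 1.81417929]
```

Request:
jog_arm([
  [0.003,0,0],
  [0.003,0,0],
  [0.003,0,0],
  [0.003,0,0],
  [0.003,0,0],
], spin=[0,0,0,0,0])

```text
t: 11.85
eef_pos: [0.6264, 0.1985, 0.0903]
eef_rot: [-3.141, 0.0, -1.885]
contact_force: [1.0, 1.8, 2.1]
opening: 0.0
grasp_force: 1.4
```

Request:
jog_arm([
  [0.002,0,0],
  [0.002,0,0],
  [0.002,0,0],
  [0.002,0,0],
  [0.002,0,0],
], spin=[0,0,0,0,0])

```text
t: 12.35
eef_pos: [0.6233, 0.189, 0.0903]
eef_rot: [3.142, -0.0, -1.885]
contact_force: [-0.5, 2.9, 1.9]
opening: 0.0001
grasp_force: 1.3
```

```bash
python3 tb.py
```

```text
stand x,y,z mm -1.0040451176475673 202.14792487221206 90.2562578991556 [ 1.79996502e+02 -2.70871929e-04 -1.07979876e+02] 5.6640510873743645e-05 [-0.46058802  2.87356288  1.93530576]
```

Moving freely; now 1 mm steps until the force rises.

Request:
jog_arm([
  [0.001,0,0],
  [0.001,0,0],
  [0.001,0,0],
  [0.001,0,0],
  [0.001,0,0],
], spin=[0,0,0,0,0])

```text
t: 12.85
eef_pos: [0.6218, 0.1844, 0.0903]
eef_rot: [3.142, 0.0, -1.885]
contact_force: [1.2, 3.9, 1.3]
opening: 0.0
grasp_force: 1.9
```

Request:
jog_arm([
  [0.0005,0,0],
  [0.0005,0,0],
  [0.0005,0,0],
  [0.0005,0,0],
  [0,0,0],
], spin=[0,0,0,0,0])

```text
t: 13.35
eef_pos: [0.6215, 0.1834, 0.0903]
eef_rot: [-3.141, 0.002, -1.884]
contact_force: [2.8, 8.9, 0.6]
opening: -0.0
grasp_force: 4.5
```

```bash
python3 tb.py
```

```text
stand x,y,z mm -0.9798423055031591 196.26706306622222 90.33343321078446 [-1.79991025e+02  1.10152058e-01 -1.07942662e+02] -1.2005726086639416e-05 [2.75499922 8.87504306 0.55104268]
```

Stopped at 196.3 mm, about where home is expected, with the force rising. One more small push, then I'll back off and look.

Request:
jog_arm([
  [0.0005,0,0],
  [0.0005,0,0],
  [0,0,0],
  [0,0,0],
], spin=[0,0,0,0])

```text
t: 13.75
eef_pos: [0.6215, 0.1833, 0.0904]
eef_rot: [-3.141, 0.004, -1.883]
contact_force: [5.2, 13.2, -0.6]
opening: 0.0
grasp_force: 6.8
```

Request:
jog_arm([
  [-0.01,0,0],
  [-0.02,0,0],
  [0,0,-0.04],
  [0,0,-0.04],
  [0,0,-0.04],
], spin=[0,0,0,0,0])

```text
t: 14.25
eef_pos: [0.6296, 0.2097, 0.211]
eef_rot: [3.14, -0.002, -1.885]
contact_force: [0.8, 0.5, 1.0]
opening: -0.0003
grasp_force: 0.0
```

Request:
jog_arm([
  [-0.02,-0.04,0],
  [0,-0.04,0],
  [0,0,0],
  [0,0,0],
  [0,0,0],
], spin=[0,0,0,0,0])

```text
t: 14.75
eef_pos: [0.7117, 0.2043, 0.2103]
eef_rot: [3.141, -0.001, -1.885]
contact_force: [-0.2, -0.1, 0.7]
opening: 0.0005
grasp_force: 0.0
```

```bash
python3 tb.py; python3 -c "
from h import *
a=grab_frame('top')[145:335,180:400,::-1];b=grab_frame('scene')[160:310,230:450,::-1]
r=lambda i:cv2.resize(i,None,fx=1.75,fy=1.75,interpolation=cv2.INTER_CUBIC)
cv2.imwrite('pics/c6.png',np.vstack([r(a),r(b)]))"
```

```text
stand x,y,z mm 78.28565193863382 244.18295419208678 210.28220366802591 [ 1.79965355e+02 -4.40580021e-02 -1.07985824e+02] 0.0004899748402592081 [-0.23913947 -0.1399593   0.6791255 ]
```

View pics/c6.png

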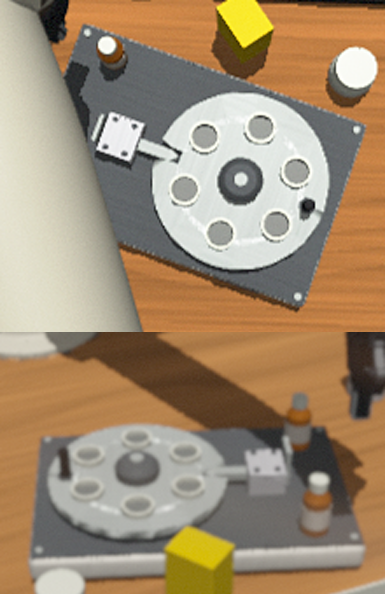

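The picture shows the bar in the slot, its nose at about (178,157), and the tab against the guide block at about (97,127). All the bystanders in view are standing and the robot is clear, so I'll hand in.

```bash
python3 -c "
from plant import job; print(job.sign_off())"
```

```text
the job is handed in; nothing more can be done
None
```

The turntable is locked and the job is handed in: the last picture shows the bar in the slot with its tab against the guide block, the bottles standing, and the robot clear; sign-off returned no verdict.

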